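# Pack the brushes below the rim of the clear box and sweep-check it

## Task

Finish filling the clear divided box: stand the orange scrub brush and the small nail brush in it, bristles down, each where there is depth enough for it, so that nothing sticks up above the rim, with the soap and the jar staying in the box. Then check it by touch: with the fingertips closed, lightly touch the middle of the rim at the box's left end (seen from the robot), skim level at rim height along the middle of the box over everything in it, and touch the rim at the right end. Leave the lid folded back and the vase undisturbed.

Things in the scene. Friction and masses are not known exactly. Their poses are not given: they have to be found in the camera images.
- box: Clear open-topped box, fixed to the shelf. Outside 136 (x) x 268 (y) x 88 (z) mm, walls and floor 3 mm, inside 85 mm deep; a flat lip makes the rim 9 mm wide, top at z = 88 mm. Two dividers, only 45 mm high, make three bays of 86 (y) x 130 (x) mm, centred at x = 0, y = +88, 0, -88 mm. Origin: centre of the underside; x away from the robot to the hinge side, y to the robot's left, z up.
- rim_left (a point): Middle of the rim at the left end of the box (x = 0, y = +135, z = 88 mm from the box origin); the rim here is 9 mm wide along y.
- rim_right (a point): Middle of the rim at the right end of the box (x = 0, y = -135, z = 88 mm from the box origin), 9 mm wide along y.
- box_lid (a joint): Hinge of the clear lid on the box's far long side. 0 = folded fully back, leaning behind the box (as it starts and should stay); 3.7 = shut. The folded lid slopes from the rim down to the shelf, reaching 200 mm beyond the box's centre; it stands at most 15 mm above the rim.
- scrub_brush: Orange scrub brush, 118 (x) x 60 (y) x 78 (z) mm, 0.13 to 0.25 kg, bristles down on the shelf. Bristles to z = 26, back from 26 to 40 mm. Bow handle: a bar along x, 92 long, 20 wide (y), from z = 62 to 78 mm, on posts at x = +-42 mm. Grip the bar across its width from above. Rigid. Origin: centre of the underside; z up. It fits below the rim only in the empty bay.
- scrub_top (a point): Middle of the top of the scrub brush's handle, 78 mm above its origin.
- nail_brush: Small wooden nail brush, 88 (x) x 44 (y) x 38 (z) mm, 0.05 to 0.1 kg, bristles down on the shelf. Bristles to z = 12, back from 12 to 22 mm; grip ridge on top along x, 60 long, 14 wide (y), from z = 22 to 38 mm. Rigid. Origin: centre of the underside; z up. It fits below the rim on top of the soap.
- nail_top (a point): Middle of the top of the nail brush's ridge, 38 mm above its origin.
- soap: Block of white household soap lying loose in one bay of the box, 108 (x) x 64 (y) x 40 (z) mm, about 0.3 kg, flat top 40 mm above its origin, which is the centre of its underside; 45 mm of depth are left above it.
- jar: Closed white plastic jar standing loose in another bay, 68 mm across to 50 mm height, with a 50 mm wide grey screw cap from 56 to 78 mm height, about 0.25 kg. It fills its bay. Origin: centre of the underside; z up.
- drip_mat: Ribbed dark rubber drip mat, 118 (x) x 74 (y) x 2 (z) mm, fixed flat on the floor of the remaining, otherwise empty bay. Origin: centre of the underside. The scrub brush can stand on it.
- vase: White ceramic vase, 175 mm high, 88 mm across, loose, standing on the far part of the shelf beside the box. Origin: centre of the underside; z up.
Mind the look-alikes: they are no part of the job. Leave any yellow look-alike of the scrub_brush alone.

How it is judged:
On the way, in this order (a step that is already met when the one before it is completed fails the run):
1. both brushes stand in the box below the rim, released, with the soap and the jar still in place (x of scrub_brush in the frame of box between -0.055 and 0.055 m and y of scrub_brush in the frame of box between -0.125 and 0.125 m and z of each of scrub_top, nail_top in the frame of box below 0.087 m and angle between each of scrub_brush, nail_brush, soap, jar's own z axis and vertical below 0.12 rad and x of nail_brush in the frame of box between -0.055 and 0.055 m and y of nail_brush in the frame of box between -0.125 and 0.125 m and x of soap in the frame of box between -0.055 and 0.055 m and y of soap in the frame of box between -0.125 and 0.125 m and z of each of soap, jar in the frame of box below 0.012 m and x of jar in the frame of box between -0.055 and 0.055 m and y of jar in the frame of box between -0.125 and 0.125 m and contact force between the fingers and scrub_brush below 0.05 N and contact force between the fingers and nail_brush below 0.05 N), for 0.2 s.
2. the fingertips touch the rim at the left end of the box, within 5 cm of its middle line (z of the grasp point in the frame of box below 0.122 m and x of the grasp point in the frame of box between -0.05 and 0.05 m and contact force between the fingers and box above 0.3 N and y of the grasp point in the frame of box above 0.113 m), for 0.02 s.
3. the fingertips pass over the left bay, no more than about 15 mm above the rim (z of the grasp point in the frame of box below 0.122 m and x of the grasp point in the frame of box between -0.05 and 0.05 m and y of the grasp point in the frame of box between 0.068 and 0.108 m).
4. they pass so over the middle bay (z of the grasp point in the frame of box below 0.122 m and x of the grasp point in the frame of box between -0.05 and 0.05 m and y of the grasp point in the frame of box between -0.02 and 0.02 m).
5. they pass so over the right bay (z of the grasp point in the frame of box below 0.122 m and x of the grasp point in the frame of box between -0.05 and 0.05 m and y of the grasp point in the frame of box between -0.108 and -0.068 m).
6. the fingertips touch the rim at the right end of the box (z of the grasp point in the frame of box below 0.122 m and x of the grasp point in the frame of box between -0.05 and 0.05 m and contact force between the fingers and box above 0.3 N and y of the grasp point in the frame of box below -0.113 m), for 0.02 s.
At the end, for the whole second after the job is handed in: Both brushes, soap and jar at rest inside the box, upright within 7 degrees; brush tops at least 1 mm below the rim, soap and jar within 9 mm of the box floor; lid folded back (joint below 0.3 rad); vase upright within 30 mm of its start (x of scrub_brush in the frame of box between -0.055 and 0.055 m and y of scrub_brush in the frame of box between -0.125 and 0.125 m and z of each of scrub_top, nail_top in the frame of box below 0.087 m and angle between each of scrub_brush, nail_brush, soap, jar's own z axis and vertical below 0.12 rad and x of nail_brush in the frame of box between -0.055 and 0.055 m and y of nail_brush in the frame of box between -0.125 and 0.125 m and x of soap in the frame of box between -0.055 and 0.055 m and y of soap in the frame of box between -0.125 and 0.125 m and z of each of soap, jar in the frame of box below 0.012 m and x of jar in the frame of box between -0.055 and 0.055 m and y of jar in the frame of box between -0.125 and 0.125 m and value of joint box_lid below 0.3 rad and distance of vase from where it was at the start of the episode below 0.03 m and angle between vase's own z axis and vertical below 0.1 rad and linear speed of each of scrub_brush, nail_brush, soap, jar below 0.02 m/s); the robot touches nothing.
It fails at once if the fingers press on the box with more than 45 N (contact force between the fingers and box above 45 N).
It fails at once if the vase is knocked over or pushed more than 30 mm (distance of vase from where it was at the start of the episode above 0.03 m or angle between vase's own z axis and vertical above 0.3 rad).
It also fails if it takes over 72 s, if anything falls off the work surface, if the arm or the gripper's body presses on something with over 40 N, if the wrist force passes 120 N, or if a joint passes its speed limit or range.

## Robot

A 6-joint arm with a two-finger parallel gripper is mounted at the origin on the work surface. World frame = base frame: x ahead of the robot, y to its left, z up, the work surface at z = 0. Lengths are in m, angles in rad, forces in N, time in s.
With the tool pointing down it reaches from about 0.35 to 0.85 m from the base axis. Payload 8.1 kg.
Tool frame: the origin (TCP) lies at the very end of the fingers, on their centre line; the grasp point (between the pads) lies 19 mm behind it; z points along the fingers, y is the line along which they close (so a half turn about z gives the same grasp; the last joint's range is limited). The gripper opens to 93 mm and grips with 3 to 60 N. Pads are 15 mm wide; open, the fingers measure 128 mm over their backs; the gripper's body (75 mm by 188 mm) begins 65 mm behind the grasp point.
Start: joints at [1.219, 0.13, 1.488, -0, 1.523, -0.085], TCP at [0.158, 0.579, 0.219] pointing down, gripper open.
Joint ranges: [-2.96, 2.96], [-0.89, 2.26], [0.02, 2.5], [-1.34, 4.48], [0, 2.73], [-2.66, 2.66]. Speed limits (rad/s): [2.39, 2.39, 2.79, 3.14, 3.14, 3.14].

## Interface

Orientations are given as a 3x3 rotation matrix whose columns are the frame's x, y, z axes.
In Python, from workcell import ctrl gives the robot as it stands. Calls block until the motion is done:
- ctrl.move_pose(position, orientation): joint-space move of the TCP to a pose.
- ctrl.movel(position, rot=None, v=0.15, until_force=None): straight line of the TCP; rot=None keeps the orientation; v is the mean speed in m/s. With until_force (N) it stops when the force on the tool has changed by that much, and returns True; else False.
- ctrl.movej(angles): joint-space move.
- ctrl.command_gripper(opening, effort=None): finger opening in m; effort is the grip in N (None keeps the last); returns when the fingers have stopped.
- ctrl.dwell(seconds).
- ctrl.ik(position, orientation): joint angles nearest the present ones, or None.
- ctrl.snapshot(name): name is "side" or "top" or "wrist"; returns a dict with "img" (384x512x3 uint8, blue, green, red), "fx", "fy", "cx", "cy" (pixels), "origin" and "rotation" of the camera in the world; the wrist camera has in their place "mount" (4x4, takes a point from camera to tool coordinates, whose origin is the TCP and whose axes are the flange's). Camera axes: x right, y down, z forward; pixel columns grow to the right and rows downward; lengths in m; the calibration is good to about 2 mm. The wrist camera is an equidistant fisheye: a pixel r from the principal point sees the ray r / f radians off the axis. A picture is of the moment at which its call begins: read the wrist's pose just before it. There is no depth.
A pose or a line that the arm cannot do raises ctrl.MotionError and nothing moves.
- ctrl.close_job(): hands the job in; it is judged then, once.
Trained networks look in a picture, given as the dict that the camera call returned (one of the last four; its "shot" number tells which), for a name from the list of things; names that differ only in an ending like _2 or _b are one class to them, and where a whole thing is asked for, a point or a joint stands for the part that bears it (a point fixed in the world has none). Each returns a list of dicts, best first, with "confidence" (0 to 1); they miss things now and then, are a little off and sometimes report something else, mostly with a low value. They report only what shows in the picture. A call takes as long as a camera call. They do not tell look-alikes from the thing itself.
- ctrl.cut_out(name, picture): "mask" (384x512 bool, what is visible of it) and "position" ([row, column] in pixels, amid what is visible of it).
Readings, each from a call of its own:
- ctrl.get_time(): time.
- ctrl.get_q(): joint angles.
- ctrl.get_qd(): joint speeds.
- ctrl.get_effort(): joint torques, N m.
- ctrl.get_tool_pos(): TCP position.
- ctrl.get_orientation(): TCP orientation.
- ctrl.get_wrist_force(): force on the tool from outside, world axes, zero at the start.
- ctrl.get_wrist_torque(): the same for the moment, N m.
- ctrl.get_width(): finger opening in m.
- ctrl.get_grip_force(): force on a finger pad.
Only numpy, scipy, OpenCV 4.12 (cv2) and the standard library are available. Lean on these libraries where they do the work, as an engineer would, in place of code of your own. Each camera call takes 0.05 s, during which the arm holds its last target. There are 200 camera calls.

## Working session

There is one attempt and no reset: what is moved stays moved. The work goes in short steps, each a Python script; the robot and the scene stay as the last script left them, time stands still between calls to the robot, and variables do not carry over. Pictures are saved under pics/ and viewed, at most 10 in all, crops included, and the job is handed in when it is done.

```bash
mkdir -p pics && ls
python3 - <<'E'
from workcell import ctrl
import cv2,numpy as np
ims=[]
for n in("top","side"):
    s=ctrl.snapshot(n); cv2.imwrite(f"pics/{n}0.png",s["img"]); print(n,s["fx"],s["fy"],s["cx"],s["cy"],np.round(s["origin"],4).tolist(),np.round(s["rotation"],4).tolist())
    for k in("box","scrub_brush","nail_brush","soap","jar","vase","drip_mat"):
        print(k,[(round(d["confidence"],2),np.round(d["position"]).tolist(),int(d["mask"].sum())) for d in ctrl.cut_out(k,s)])
print(ctrl.get_time(), ctrl.get_orientation().tolist())
E
```

```text
pics
top 404.08889763255684 404.08889763255684 261.5308907488878 188.96091399048672 [0.4634, -0.0702, 1.1431] [[0.0088, -0.9967, 0.0801], [-0.9996, -0.011, -0.0267], [0.0275, -0.0798, -0.9964]]
box [(0.96, [168.0, 225.0], 7819)]
scrub_brush [(0.85, [251.0, 415.0], 987), (0.82, [213.0, 353.0], 967), (0.37, [202.0, 115.0], 534), (0.18, [170.0, 223.0], 8129)]
nail_brush [(0.94, [201.0, 111.0], 553)]
soap [(0.71, [206.0, 198.0], 1001)]
jar [(0.64, [204.0, 231.0], 499)]
vase [(0.88, [139.0, 345.0], 1015)]
drip_mat [(0.84, [202.0, 261.0], 1086)]
side 355.34994174164285 355.34994174164285 257.2449042047691 187.97304422704266 [0.2015, -0.6969, 0.9962] [[0.8825, -0.369, 0.2915], [-0.4701, -0.7085, 0.5263], [0.0123, -0.6015, -0.7988]]
box [(0.96, [175.0, 257.0], 4203)]
scrub_brush [(0.59, [266.0, 284.0], 887)]
nail_brush [(0.69, [128.0, 203.0], 212)]
soap [(0.6, [163.0, 226.0], 426)]
jar [(0.74, [182.0, 240.0], 354), (0.55, [174.0, 257.0], 4551)]
vase [(0.62, [224.0, 335.0], 1021), (0.59, [198.0, 252.0], 182)]
drip_mat [(0.7, [199.0, 253.0], 208)]
0.8 [[-0.9646124904855269, 0.26367165775236456, -9.870622829817096e-06], [0.2636716578302899, 0.9646124904844379, -7.644378786449404e-06], [7.505720043387732e-06, -9.976466744764155e-06, -0.9999999999220671]]
```

View pics/top0.png

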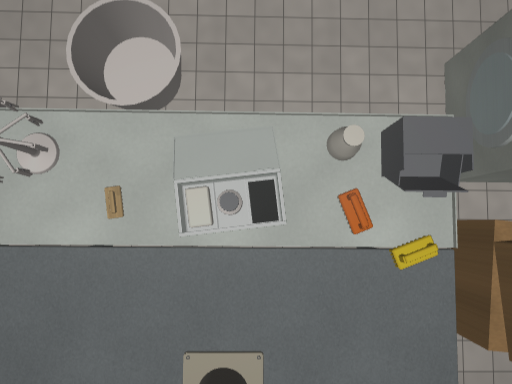

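View pics/side0.png

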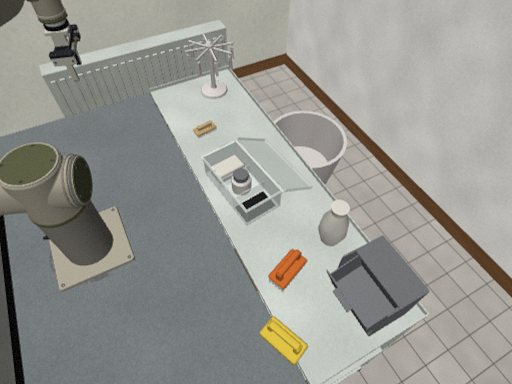

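The top picture shows the box at about (230,203), with the soap in the left bay (198,206), the jar in the middle (230,203) and the mat in the right bay (262,202). The vase is at (345,143).

- **Scrub brush candidates:** orange at (355,211) and yellow at (415,251). I choose orange.
- **Nail brush candidate:** only the wooden one at (115,202).

The side view agrees: orange brush (288,268), yellow (284,339), nail brush (204,128).

```bash
cat > h.py <<'E'
from workcell import ctrl
import cv2,numpy as np
def ray(s,rc):
    u=np.array([(rc[1]-s["cx"])/s["fx"],(rc[0]-s["cy"])/s["fy"],1.]); return np.array(s["rotation"])@u
def plane(s,rc,z):
    d=ray(s,rc); o=np.array(s["origin"]); return o+d*(z-o[2])/d[2]
def tri(a,pa,b,pb):
    A,y=[],[]
    for s,p in((a,pa),(b,pb)):
        d=ray(s,p); d/=np.linalg.norm(d); M=np.eye(3)-np.outer(d,d); A.append(M); y.append(M@np.array(s["origin"]))
    x,*_=np.linalg.lstsq(np.vstack(A),np.hstack(y),rcond=None)
    return x, np.linalg.norm(np.vstack(A)@x-np.hstack(y))
def R(yaw):  # tool down, tool y (closing) along world angle yaw
    c,s=np.cos(yaw),np.sin(yaw); y=np.array([c,s,0]); z=np.array([0,0,-1.]); return np.stack([np.cross(y,z),y,z],1)
E
python3 - <<'E'
from h import *
t=ctrl.snapshot("top"); s=ctrl.snapshot("side")
for k in("scrub_brush","nail_brush","soap","drip_mat","vase"):
    a=ctrl.cut_out(k,t); b=ctrl.cut_out(k,s)
    if k=="scrub_brush": a=[min(a,key=lambda d:abs(d["position"][1]-355))]; b=[min(b,key=lambda d:abs(d["position"][0]-267))]
    if not a or not b: print(k,"none");continue
    x,r=tri(t,a[0]["position"],s,b[0]["position"]); 
    q=cv2.minAreaRect(np.argwhere(a[0]["mask"])[:,::-1].astype(np.float32)); print(k,x.round(3),r.round(4),q)
c=cv2.resize(t["img"][120:240,165:295],None,fx=6,fy=5,interpolation=cv2.INTER_CUBIC)[::1]
c=cv2.resize(t["img"][160:240,165:295],None,fx=6,fy=6,interpolation=cv2.INTER_CUBIC)
cv2.imwrite("pics/box.png",c)
d=cv2.resize(t["img"][175:275,330:450],None,fx=5,fy=5,interpolation=cv2.INTER_CUBIC); cv2.imwrite("pics/scr.png",d)
E
```

```text
scrub_brush [ 0.495 -0.359  0.026] 0.0019 ((355.0068664550781, 210.68492126464844), (43.18818283081055, 23.64231300354004), 69.44395446777344)
nail_brush [ 0.516  0.322 -0.008] 0.0039 ((113.63972473144531, 200.82740783691406), (32.4522819519043, 16.697223663330078), 83.9909896850586)
soap [ 0.639  0.031 -0.733] 0.2259 ((198.80545043945312, 205.84640502929688), (39.60918045043945, 24.53666114807129), 83.2901611328125)
drip_mat [ 0.522 -0.111  0.029] 0.0043 ((262.435546875, 201.06509399414062), (42.389198303222656, 27.587783813476562), 81.57302856445312)
vase [ 0.682 -0.321  0.088] 0.0007 ((345.5, 140.49996948242188), (29.698484420776367, 39.59797668457031), 45.0)
```

View pics/box.png

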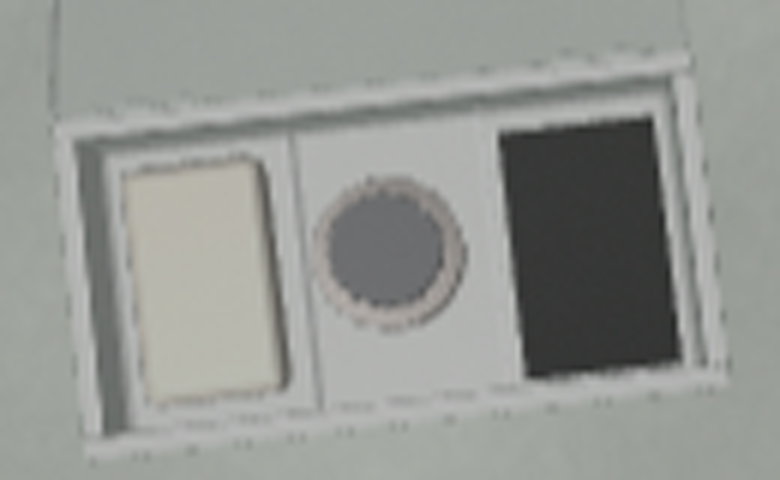

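View pics/scr.png

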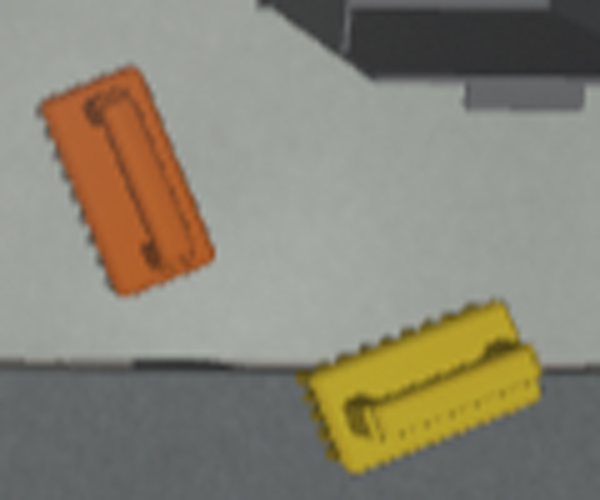

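The box crop shows a clear rim with corners at crop px (57,122), (690,55), (727,382) and (85,458), and the mat dark in the right bay. The second crop confirms the orange brush at top px (355,211), handle along its length, and the yellow one at (415,251) as the look-alike.

```bash
cat >> h.py <<'E'
def fpix(s,p,o,Rt):  # wrist: pixel (row,col) -> ray origin, dir in world
    M=np.array(s["mount"]); v=np.array([(p[1]-s["cx"])/s["fx"],(p[0]-s["cy"])/s["fy"]]); r=np.linalg.norm(v)
    d=np.r_[v/max(r,1e-9)*np.sin(r),np.cos(r)]
    return o+Rt@M[:3,3], Rt@M[:3,:3]@d
def fplane(s,p,o,Rt,z):
    c,d=fpix(s,p,o,Rt); return c+d*(z-c[2])/d[2]
def best_yaw(pos,yaw):
    c=[(abs(q[5]),y) for y in(yaw,yaw+np.pi) if (q:=ctrl.ik(pos,R(y))) is not None]; return min(c)[1]
def wshot(name):
    o,Rt=np.array(ctrl.get_tool_pos()),np.array(ctrl.get_orientation()); s=ctrl.snapshot("wrist"); cv2.imwrite(f"pics/{name}.png",s["img"]); return s,o,Rt
E
python3 - <<'E'
from h import *
t=ctrl.snapshot("top")
pr=lambda P,z,ox,oy:np.array([plane(t,((v+.5)/6-.5+oy,(u+.5)/6-.5+ox),z) for u,v in P])
for z in(.088,):
    c=pr([(57,122),(690,55),(727,382),(85,458)],z,165,160); print("box",c.round(3).tolist(),c.mean(0), [np.linalg.norm(c[i]-c[(i+1)%4]).round(3) for i in range(4)])
    print("yaw",[np.degrees(np.arctan2(-(d:=c[1]-c[0])[0]*-1,-d[1])),np.degrees(np.arctan2(-(d:=c[2]-c[3])[0]*-1,-d[1]))])
c=pr([(500,131),(655,118),(682,362),(527,378)],.005,165,160); print("mat",c.mean(0).round(3),[np.linalg.norm(c[i]-c[(i+1)%4]).round(3) for i in range(4)])
c=pr([(125,170),(255,155),(287,388),(150,404)],.043,165,160); print("soap",c.mean(0).round(3))
c=pr([(388,250)],.081,165,160); print("cap",c.round(3))
# scrub back outline at z=.04 in 5x crop
P=[(40,105),(135,67),(214,258),(122,296)]
c=np.array([plane(t,((v+.5)/5-.5+175,(u+.5)/5-.5+330),.035) for u,v in P]); print("scrub",c.mean(0).round(3),np.degrees(np.arctan2((c[0]-c[3])[1],(c[0]-c[3])[0])))
a=ctrl.cut_out("nail_brush",t)[0]; q=cv2.boxPoints(cv2.minAreaRect(np.argwhere(a["mask"])[:,::-1].astype(np.float32)))
c=np.array([plane(t,p[::-1],.02) for p in q]); print("nail",c.round(3).tolist(),c.mean(0).round(3))
m=[d for d in ctrl.cut_out("scrub_brush",t)]
w,o,Rt=wshot("w0"); print(np.round(w["mount"],4).tolist(),w["fx"],w["cx"],w["cy"])
p=[.495,-.355,.25]; print(ctrl.ik(p,R(0)),ctrl.ik(p,R(np.pi)))
E
```

```text
box [[0.569, 0.13, 0.088], [0.602, -0.146, 0.088], [0.459, -0.162, 0.088], [0.424, 0.114, 0.088]] [ 0.51371807 -0.01599446  0.088     ] [np.float64(0.278), np.float64(0.144), np.float64(0.279), np.float64(0.146)]
yaw [np.float64(6.78346484744302), np.float64(7.209131693690548)]
mat [ 0.522 -0.105  0.005] [np.float64(0.073), np.float64(0.116), np.float64(0.073), np.float64(0.117)]
soap [0.503 0.07  0.043]
cap [[ 0.515 -0.014  0.081]]
scrub [ 0.495 -0.359  0.035] 23.098504446035193
nail [[0.557, 0.336, 0.02], [0.562, 0.288, 0.02], [0.473, 0.276, 0.02], [0.467, 0.323, 0.02]] [0.515 0.306 0.02 ]
[[0.0011, -0.9583, -0.2858, 0.0792], [1.0, 0.0008, 0.0013, 0.0006], [-0.001, -0.2858, 0.9583, -0.1649], [0.0, 0.0, 0.0, 1.0]] 297.3186396354542 256.84025587856615 195.74998018875365
[-7.06310270e-01  1.44037145e-01  1.41650250e+00 -4.44089210e-16
  1.58105301e+00 -7.06310270e-01] [-7.06310270e-01  1.44037145e-01  1.41650250e+00 -4.44089210e-16
  1.58105301e+00  2.43528238e+00]
```

Run:
```python
from h import *
y=best_yaw([.495,-.359,.25],np.radians(113)); print(y)
ctrl.move_pose([.495,-.359,.25],R(y))
w,o,Rt=wshot("w1"); print(o,ctrl.get_time())
for d in ctrl.cut_out("scrub_brush",w): print(d["confidence"],np.round(d["position"]),d["mask"].sum())
t=ctrl.snapshot("top");s=ctrl.snapshot("side")
for z in(0,.05,.1,.15,.2): print(z,[plane(t,p,z)[:2].round(3).tolist() for p in((175,382),(190,404),(118,403),(184,385))],[plane(s,p,z)[:2].round(3).tolist() for p in((280,331),(267,340),(329,375))])
```

```text
5.113814708343385
[ 0.49543791 -0.35835377  0.24999797] 5.125
0.71 [170. 258.] 4003
0 [[0.599, -0.446], [0.557, -0.509], [0.767, -0.511], [0.573, -0.455]] [[0.598, -0.44], [0.646, -0.419], [0.623, -0.611]]
0.05 [[0.593, -0.43], [0.553, -0.49], [0.754, -0.491], [0.569, -0.438]] [[0.578, -0.453], [0.624, -0.433], [0.602, -0.615]]
0.1 [[0.587, -0.414], [0.549, -0.471], [0.74, -0.472], [0.564, -0.421]] [[0.558, -0.466], [0.602, -0.447], [0.581, -0.619]]
0.15 [[0.581, -0.397], [0.545, -0.452], [0.727, -0.453], [0.559, -0.404]] [[0.538, -0.479], [0.579, -0.461], [0.56, -0.624]]
0.2 [[0.576, -0.381], [0.54, -0.433], [0.714, -0.434], [0.554, -0.387]] [[0.519, -0.492], [0.557, -0.475], [0.539, -0.628]]
```

View pics/w1.png

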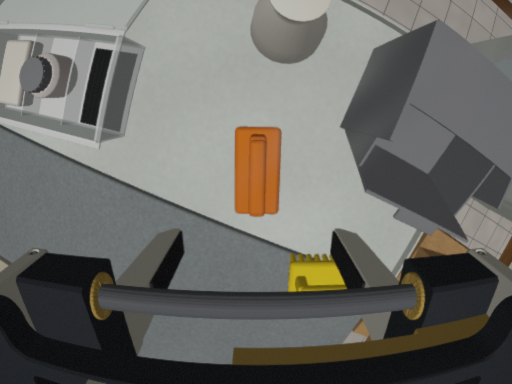

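The wrist picture shows the orange brush directly ahead: back corners (236,127)–(281,213), bar at column 257, rows 133–216. The yellow one is at (318,272), and the bin corner at (345,127) stays outside the body's footprint. Next I look at the box and the nail brush.

```bash
python3 - <<'E'
from h import *
o,Rt=np.array(ctrl.get_tool_pos()),np.array(ctrl.get_orientation()); w=ctrl.snapshot("wrist")
f=lambda u,v,z: fplane(w,(v,u),o,Rt,z)
c=np.array([f(u,v,.04) for u,v in((236,127),(281,127),(281,213),(235,213))]); b=[f(258,134,.078),f(257,216,.078)]
print("scrub",c.mean(0).round(4),[np.linalg.norm(c[i]-c[(i+1)%4]).round(3) for i in range(4)],"bar",np.mean(b,0).round(4),np.linalg.norm(b[0]-b[1]).round(3),np.degrees(np.arctan2(*(b[0]-b[1])[1::-1])), np.degrees(np.arctan2(*(c[1]-c[2])[1::-1])))
by=np.radians(7)
y=best_yaw([.45,-.02,.3],by+np.pi/2); print(y)
ctrl.move_pose([.45,-.02,.30],R(y)); w1=wshot("wb")
y=best_yaw([.50,.306,.25],by+np.pi/2); print(y)
ctrl.move_pose([.50,.306,.25],R(y)); w2=wshot("wn")
for n,x in(("b",w1),("n",w2)): print(n,x[1].tolist(),x[2].tolist())
import pickle; pickle.dump((w1,w2),open("w.pkl","wb"))
print(ctrl.get_time())
E
python3 -c "
import cv2,numpy as np
a,b=cv2.imread('pics/wb.png'),cv2.imread('pics/wn.png')
cv2.imwrite('pics/wbz.png',cv2.resize(a[40:250,90:430],None,fx=2.3,fy=2.3)); cv2.imwrite('pics/wnz.png',cv2.resize(b[100:240,180:340],None,fx=4,fy=4))"
```

```text
scrub [ 0.4976 -0.3593  0.04  ] [np.float64(0.056), np.float64(0.114), np.float64(0.062), np.float64(0.114)] bar [ 0.499  -0.3575  0.078 ] 0.098 22.451132541436113 24.171904603057666
4.834562028024292
1.6929693744344996
b [0.45022219093149995, -0.020608794430759112, 0.29990102924122425] [[0.9925714484435407, 0.12166314034063284, -4.140912102627621e-06], [0.12166313402652733, -0.9925714068074925, -0.0002901844903785056], [-3.9414907328757136e-05, 0.0002875250435867098, -0.9999999578879064]]
n [0.5002578680167148, 0.30559646446904576, 0.2500616070190862] [[-0.9927167357234428, -0.12047187284984581, 0.00010230661246630014], [-0.12047187940285822, 0.9927167383572971, -6.048465149867187e-05], [-9.427478739523343e-05, -7.236919567628653e-05, -0.9999999929374819]]
8.8833
```

View pics/wbz.png

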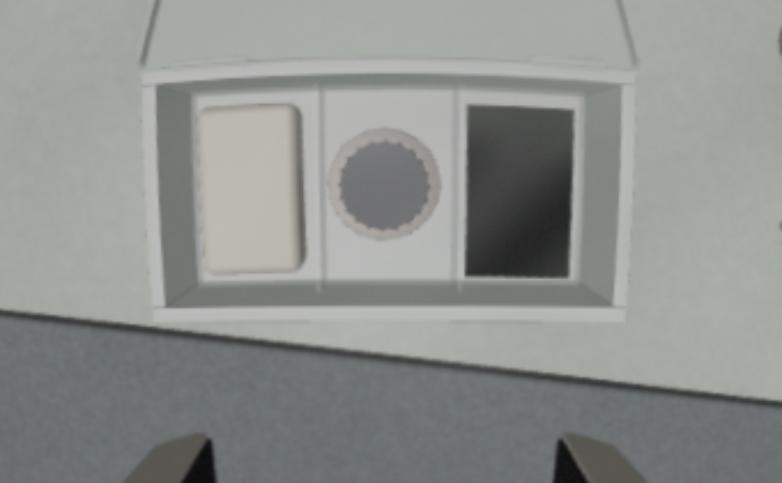

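View pics/wnz.png

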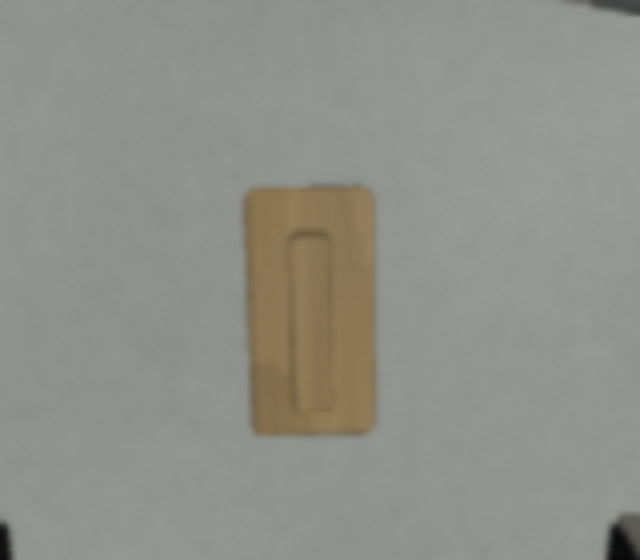

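In the box view, the rim's outer corners are at crop (142,67), (635,67), (625,321) and (153,321). The soap (250,188), jar (385,184) and mat (519,192) each sit in their own bay. In the nail view, the ridge runs from crop (310,231) to (313,411).

Run:
```python
from h import *
import pickle; w1,w2=pickle.load(open("w.pkl","rb"))
def P(w,pts,k,ox,oy,z): return np.array([fplane(w[0],((v+.5)/k-.5+oy,(u+.5)/k-.5+ox),w[1],w[2],z) for u,v in pts])
B=lambda p,z:P(w1,p,2.3,90,40,z)
def rep(n,c): print(n,c.mean(0).round(4),[np.linalg.norm(c[i]-c[(i+1)%4]).round(3) for i in range(4)],"yaw",[np.degrees(np.arctan2(*(d)[1::-1])).round(1) for d in(c[0]-c[3],c[1]-c[2])])
c=B([(142,67),(635,67),(625,321),(153,321)],.088); rep("box",c); d=c[0]+c[3]-c[1]-c[2]; print("box yaw by long",np.degrees(np.arctan2(-d[0],d[1])))
rep("mat",B([(468,106),(574,109),(569,278),(465,275)],.005)); rep("soap",B([(200,105),(300,105),(302,270),(203,272)],.041)); print(B([(385,184)],.081))
N=lambda p,z:P(w2,p,4,180,100,z)
rep("nail",N([(246,187),(375,187),(375,434),(253,434)],.022)); rep("ridge",N([(290,231),(330,231),(334,411),(293,411)],.038))
```

```text
box [ 0.5157 -0.0147  0.088 ] [np.float64(0.278), np.float64(0.148), np.float64(0.278), np.float64(0.148)] yaw [np.float64(7.1), np.float64(7.3)]
box yaw by long 7.113607807957817
mat [ 0.5221 -0.1037  0.005 ] [np.float64(0.073), np.float64(0.117), np.float64(0.074), np.float64(0.115)] yaw [np.float64(6.9), np.float64(7.3)]
soap [0.5045 0.0709 0.041 ] [np.float64(0.063), np.float64(0.103), np.float64(0.064), np.float64(0.107)] yaw [np.float64(6.2), np.float64(6.9)]
[[ 0.51726384 -0.01211605  0.081     ]]
nail [0.5131 0.3091 0.022 ] [np.float64(0.043), np.float64(0.086), np.float64(0.043), np.float64(0.086)] yaw [np.float64(-172.1), np.float64(-172.2)]
ridge [0.5125 0.3088 0.038 ] [np.float64(0.013), np.float64(0.061), np.float64(0.014), np.float64(0.061)] yaw [np.float64(-172.3), np.float64(-171.5)]
```

```bash
cat >> h.py <<'E'
BC=np.array([.5145,-.0152]); BY=np.radians(7.0)
def inbox(x,y,z): c,s=np.cos(BY),np.sin(BY); return [BC[0]+c*x-s*y,BC[1]+s*x+c*y,z]
def pick(xy,yaw,z,w):
    x,y=xy; a=best_yaw([x,y,z],yaw)
    ctrl.command_gripper(w,25)
    ctrl.move_pose([x,y,z+.08],R(a)); hit=ctrl.movel([x,y,z],v=.1,until_force=4)
    print("hit",hit,np.round(ctrl.get_tool_pos(),4))
    ctrl.command_gripper(0,25); print("width",ctrl.get_width(),ctrl.get_grip_force())
    p=np.array(ctrl.get_tool_pos()); return p,a
E
python3 - <<'E'
from h import *
p,a=pick((.5127,.309),np.radians(98),.0245,.05)
ctrl.movel([p[0],p[1],.17],v=.2)
print("w",ctrl.get_width(),ctrl.get_time())
t=inbox(0,.0875,.17); a=best_yaw(t,np.radians(97)); ctrl.move_pose(t,R(a))
s,o,Rt=wshot("carry"); print(ctrl.get_width(),p,ctrl.get_time(),t)
E
```

```text
hit False [0.5133 0.3093 0.0253]
width 0.013807884509076667 25.000240802764893
w 0.013570069375486049 12.8667
0.013742749099385686 [0.51272337 0.30895944 0.02455627] 15.25 [np.float64(0.5038364324520496), np.float64(0.07164778826861566), 0.17]
```

View pics/carry.png

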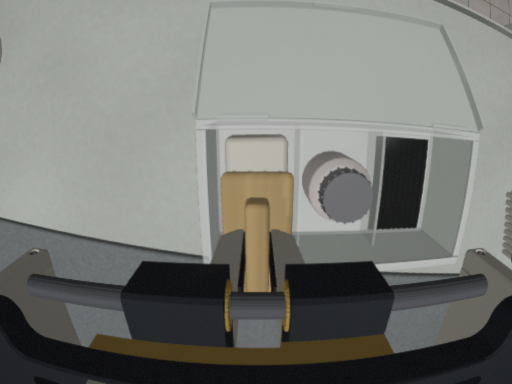

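The nail brush is held level over the soap bay at about (257,205). I'll lower it until it touches.

Run:
```python
from h import *
t=inbox(0,.0875,.08); ctrl.movel(t,v=.12)
t[2]=.062; hit=ctrl.movel(t,v=.03,until_force=2); z=ctrl.get_tool_pos()[2]; print(hit,np.round(ctrl.get_tool_pos(),4),ctrl.get_wrist_force())
ctrl.command_gripper(.035); t[2]=.17; ctrl.movel(t,v=.2)
p,a=pick((.4985,-.358),np.radians(113.1),.054,.06)
q=np.array(p); ctrl.movel([p[0],p[1],.18],v=.2); print("w",ctrl.get_width(),ctrl.get_time())
t=inbox(-.001,-.0885,.18); y=best_yaw(t,np.radians(97)); 
# keep the branch that matches the small turn
ctrl.move_pose(t,R(y)); s,o,Rt=wshot("carry2"); print(ctrl.get_width(),a,y,ctrl.get_time())
t_=ctrl.snapshot("top"); cv2.imwrite("pics/top2.png",t_["img"])
c=np.hstack([s["img"],cv2.resize(t_["img"][150:250,160:300],None,fx=2.05,fy=3.84)]); cv2.imwrite("pics/c2.png",c)
```

```text
True [0.5041 0.0717 0.0671] [0.75480391 0.2734207  1.18941306]
hit False [ 0.499  -0.3584  0.0548]
width 0.01982157195952757 24.91328001022339
w 0.019584071951113936 22.5333
0.020014097329981162 5.11556003759538 4.834562028024292 23.5833
```

View pics/c2.png

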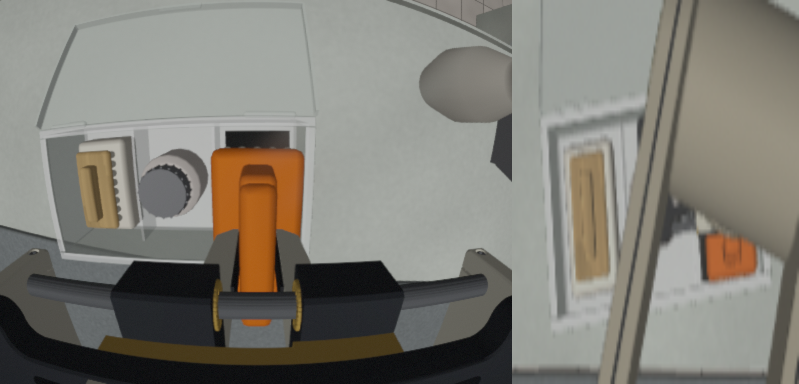

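The nail brush stands on the soap, and the scrub brush hangs level over the mat bay with its far edge at row 150, columns 213–303. I'll check how it is centred in the grip, then lower it.

Run:
```python
from h import *
s,o,Rt=wshot("carry3")
e=np.array([fplane(s,(151,u),o,Rt,o[2]-.015) for u in(216,300)]); print("far edge in box axes",[((v-o)[0]*np.cos(BY)+(v-o)[1]*np.sin(BY)).round(4) for v in e], np.linalg.norm(e[0]-e[1]))
off=np.mean([(v-o)[0]*np.cos(BY)+(v-o)[1]*np.sin(BY) for v in e])-.0585; off=np.clip(off,-.003,.003); print(off)
t=inbox(-.001-off,-.0885,.15); ctrl.movel(t,v=.15)
t[2]=.054; hit=ctrl.movel(t,v=.04,until_force=3); print(hit,np.round(ctrl.get_tool_pos(),4),ctrl.get_wrist_force(),ctrl.get_time())
```

```text
far edge in box axes [np.float64(0.0553), np.float64(0.0553)] 0.05144839650789311
-0.003
True [ 0.5272 -0.1025  0.0587] [-1.08746917  1.41967485  4.55681818] 26.0667
```

It seated at the expected height. I'll release, lift clear and check the result.

Run:
```python
from h import *
ctrl.command_gripper(.038); p=ctrl.get_tool_pos(); ctrl.movel([p[0],p[1],.18],v=.15)
ctrl.command_gripper(0,10)
t=inbox(0,.135,.15); y=np.pi+BY  # closing along box x
a=best_yaw(t,BY+np.pi/2)
ctrl.move_pose(t,R(a)); w,o,Rt=wshot("fin")
s=ctrl.snapshot("top"); print(ctrl.get_time())
i=cv2.imread("pics/fin.png"); cv2.imwrite("pics/fin2.png",np.hstack([i,cv2.resize(s["img"][150:250,160:300],None,fx=2.05,fy=3.84)]))
```

```text
30.7583
```

View pics/fin2.png

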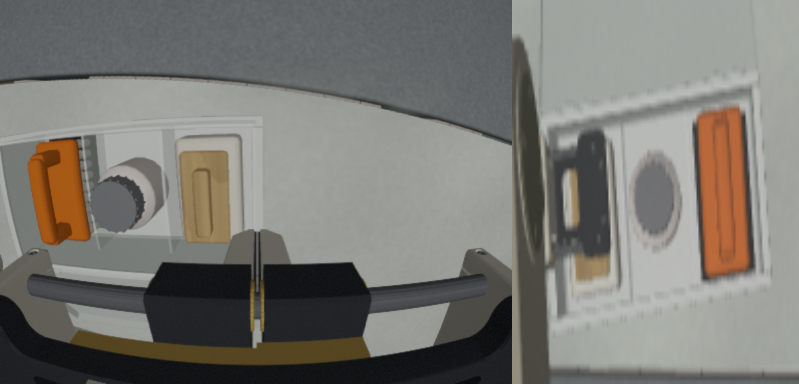

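Both brushes stand flat in their bays: scrub at inset (723,190), nail on the soap, jar upright. Next come the touch, the skim and the second touch.

Run:
```python
from h import *
ctrl.movel(inbox(0,.135,.1),v=.1)
h=ctrl.movel(inbox(0,.135,.082),v=.02,until_force=2); p=np.array(ctrl.get_tool_pos()); print("L",h,p.round(4),ctrl.get_wrist_force())
if not h: ctrl.movel(inbox(0,.135,.15)); raise SystemExit
ctrl.dwell(.15); z=p[2]+.006
ctrl.movel([p[0],p[1],z],v=.05)
print("skim",ctrl.movel(inbox(0,-.135,z),v=.07,until_force=6), np.round(ctrl.get_tool_pos(),4))
h=ctrl.movel(inbox(0,-.135,.082),v=.02,until_force=2); print("R",h,np.round(ctrl.get_tool_pos(),4),ctrl.get_wrist_force())
ctrl.dwell(.15); ctrl.movel(inbox(0,-.135,.2),v=.15)
s=ctrl.snapshot("top"); d={k:(ctrl.cut_out(k,s) or [{"position":None}])[0]["position"] for k in("scrub_brush","nail_brush","vase")}; print(d,ctrl.get_time())
```

```text
L True [0.4981 0.1188 0.0883] [-1.53637532 -0.25422317  6.12452245]
skim False [ 0.5309 -0.1491  0.0943]
R True [ 0.5311 -0.1492  0.0883] [ 0.04418426 -0.70187412  5.05818327]
{'scrub_brush': [215.4, 262.6], 'nail_brush': [207.0, 194.6], 'vase': [137.8, 347.5]} 38.1333
```

```bash
python3 -c "
from workcell import ctrl
print(ctrl.close_job())"
```

```text
the job is handed in; nothing more can be done
None
```

I handed in the job at about 38 s: the scrub brush is in the mat bay and the nail brush on the soap, both rim ends were touched, and the level skim between them met nothing; the hand-in returned no verdict.

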